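# Line up the sample bolts by height

### The arm

A 6-joint arm with a two-finger parallel gripper is mounted at the origin on the work surface. World frame = base frame: x ahead of the robot, y to its left, z up, the work surface at z = 0. Lengths are in mm, angles in rad, forces in N, time in s.
With the tool pointing down it reaches from about 275 to 875 mm from the base axis. Payload 12.5 kg.
Tool frame: the origin (TCP) lies on the centre line of the jaws, within the pads' length; the fingertips stand 25 mm ahead of it and the grasp point (between the pads) lies 6 mm ahead of it; z points along the fingers, y is the line along which they close (so a half turn about z gives the same grasp; the last joint's range is limited). The gripper opens to 85 mm and grips with 20 to 120 N. Pads are 22 mm wide; open, the fingers measure 114 mm over their backs; the gripper's body (76 mm by 85 mm) begins 54 mm behind the grasp point. The pads swing forward as they close: fully open they stand 13 mm farther back than shut.
Start: joints at [-1.312, 0.351, 1.652, -0, 1.139, -0.085], TCP at [185.406, -517.793, 256.29] pointing down, gripper open.
Joint ranges: [-2.75, 2.75], [-0.79, 2.1], [0.01, 2.65], [-1.57, 4.71], [0.07, 3.14], [-2.87, 2.87]. Speed limits (rad/s): [2.22, 2.22, 2.79, 3.14, 3.14, 3.14].

### API

Orientations are given as a unit quaternion [w, x, y, z].
In Python, from rig import sense, optics, r, nets gives the robot as it stands.
- The arm moves only by the tool servo_tool, never from a script. Its argument "motion" is a list of rows, each a list of 5 numbers: the opening, from -1 (shut) to 1 (fully open), then the shift along the world's x, y, z in units of 0.25 m (1.0 is 0.25 m), then the turn about the world's z in units of pi rad (1.0 is pi rad). A call has 1 to 20 rows; each row is the pose to reach, as a shift and turn from the pose commanded when the call began, turning the shorter way round; what a row does not reach only later rows make up. A row lasts 1/12 s, in which the tool goes at most 41.7 mm and 7.16 degrees, less where a joint would pass 70% of its speed; a pose out of reach is approached as far as the arm can. A call with a number of a shift or a turn outside -1 to 1 is refused whole. A call with a gripper value outside its range is refused whole. The fingers move at their own pace and stop on an object; "squeeze" is the grip in N (left out, the last holds). Time passes only in rows, so rows that repeat a pose let the fingers close. It gives the time, the measured TCP pose, the force, the opening and the grip force at its end, in the units of the state.
- sense(): the state, without advancing time (a new reading comes with each control period).
- optics.capture(name): name is "side" or "top" or "wrist"; returns the picture (400x640x3 uint8, red, green, blue); there is no depth.
- optics.camera_model(name): a dict with "fx", "fy", "cx", "cy" (pixels), "eye" and "rotation" of the camera in the world. Camera axes: x right, y down, z forward; pixel columns grow to the right and rows downward; lengths in mm; the calibration is good to about 2 mm. A picture is of the moment at which its call begins: read the wrist's pose just before it. camera_model takes no time and is no camera call; for the wrist camera it gives the pose at the moment of the call.
- r.close_job(): hands the job in; it is judged then, once.
Trained networks look in the newest picture that a camera, given by its name, has taken for a name from the list of things; names that differ only in an ending like _2 or _b are one class to them, and where a whole thing is asked for, a point or a joint stands for the part that bears it (a point fixed in the world has none). Each returns a list of dicts, best first, with "score" (0 to 1); they miss things now and then, are a little off and sometimes report something else, mostly with a low value. They report only what shows in the picture. A call takes as long as a camera call. They do not tell look-alikes from the thing itself.
- nets.search_frame(label, camera): "location" ([x, y, z] in mm, in world coordinates, good to about 4 mm: the middle of the surface that is visible of it).
- nets.outline_of(label, camera): "region" (400x640 bool, what is visible of it).
The state is a dict: "time_s": time; "qpos": joint angles; "qvel": joint speeds; "joint_efforts": joint torques, N m; "tcp_pos": TCP position; "tool_rot": TCP orientation; "force": force on the tool from outside, world axes, zero at the start; "wrist_torque": the same for the moment, N m; "gripper_width": finger opening in mm; "gripper_force": force on a finger pad.
Only numpy, scipy, OpenCV 4.12 (cv2) and the standard library are available. Lean on these libraries where they do the work, as an engineer would, in place of code of your own. Each camera call takes 0.05 s, during which the arm holds its last target. There are 200 camera calls.

### The job

Stand the four bolts upright on the four black marks of the plywood board, one centred on each mark, in order of height: the tallest next to the wooden end block, down to the shortest at the far end of the row. Do not knock any bolt over, and leave the timer where it lies.

Things in the scene. Friction and masses are not known exactly. Their poses are not given: they have to be found in the camera images.
- bolt_130: The tallest of four loose zinc-plated bolts, 130 mm tall, standing on its head, thread up, at first on a 4 mm thick cardboard sheet. Round foot 42 mm across and 4 mm thick, hex head and nut (33 mm over corners) up to 33.5 mm, above that a round shank 20 mm in diameter to the top. Origin: centre of the underside of the foot; z up along the shank. About 400 g.
- bolt_112: The second tallest of four loose zinc-plated bolts, 112 mm tall, standing on its head, thread up, at first on a 4 mm thick cardboard sheet. Round foot 42 mm across and 4 mm thick, hex head and nut (33 mm over corners) up to 33.5 mm, above that a round shank 20 mm in diameter to the top. Origin: centre of the underside of the foot; z up along the shank. About 360 g.
- bolt_94: The third tallest of four loose zinc-plated bolts, 94 mm tall, standing on its head, thread up, at first on a 4 mm thick cardboard sheet. Round foot 42 mm across and 4 mm thick, hex head and nut (33 mm over corners) up to 33.5 mm, above that a round shank 20 mm in diameter to the top. Origin: centre of the underside of the foot; z up along the shank. About 320 g.
- bolt_76: The shortest of four loose zinc-plated bolts, 76 mm tall, standing on its head, thread up, at first on a 4 mm thick cardboard sheet. Round foot 42 mm across and 4 mm thick, hex head and nut (33 mm over corners) up to 33.5 mm, above that a round shank 20 mm in diameter to the top. Origin: centre of the underside of the foot; z up along the shank. About 280 g.
- mark1: Black round mark, 48 mm in diameter, flat on the top face of the plywood board, the one nearest to the wooden end block. Fixed to the board. Origin: its centre, level with the board's top (12 mm above the table). Neighbouring marks are 70 mm apart.
- mark2: Black round mark, 48 mm in diameter, flat on the top face of the plywood board, the one second from the end block. Fixed to the board. Origin: its centre, level with the board's top (12 mm above the table). Neighbouring marks are 70 mm apart.
- mark3: Black round mark, 48 mm in diameter, flat on the top face of the plywood board, the one third from the end block. Fixed to the board. Origin: its centre, level with the board's top (12 mm above the table). Neighbouring marks are 70 mm apart.
- mark4: Black round mark, 48 mm in diameter, flat on the top face of the plywood board, the one farthest from the end block. Fixed to the board. Origin: its centre, level with the board's top (12 mm above the table). Neighbouring marks are 70 mm apart.
- board: Fixed plywood board, 330 x 80 mm, 12 mm thick, with four black marks in a row along it and a dark wooden block, 40 x 75 mm and 50 mm high, standing across one end. It may point in any direction. Origin: on its underside below the middle of the row; x runs along the row towards the end block (marks at x = 105, 35, -35, -105 mm, block centre at 163 mm), z up.
- timer: White kitchen timer lying loose on the table, 65 x 85 x 16 mm, with a greenish display. Origin: centre of its underside.
Things that resemble listed ones, but are neither listed nor needed, are in the scene too. Leave any turquoise look-alike of the bolt_94 alone.

How it is judged (in metres and radians):
At the end, for the whole second after the job is handed in: Each bolt stands on its own mark, released and at rest: tallest on the mark at the end block, then descending; foot centre within 12 mm of the mark's centre, upright within 0.1 rad, standing on the board (horizontal distance between bolt_130 and mark1 below 0.012 m and angle between each of bolt_130, bolt_112, bolt_94, bolt_76's own z axis and vertical below 0.1 rad and height (world z) of bolt_130 between 0.008 and 0.017 m and linear speed of each of bolt_130, bolt_112, bolt_94, bolt_76 below 0.02 m/s and horizontal distance between bolt_112 and mark2 below 0.012 m and height (world z) of bolt_112 between 0.008 and 0.017 m and horizontal distance between bolt_94 and mark3 below 0.012 m and height (world z) of bolt_94 between 0.008 and 0.017 m and horizontal distance between bolt_76 and mark4 below 0.012 m and height (world z) of bolt_76 between 0.008 and 0.017 m); the robot touches nothing.
It fails at once if the 130 mm bolt falls over (angle between bolt_130's own z axis and vertical above 1.2 rad).
It fails at once if the 112 mm bolt falls over (angle between bolt_112's own z axis and vertical above 1.2 rad).
It fails at once if the 94 mm bolt falls over (angle between bolt_94's own z axis and vertical above 1.2 rad).
It fails at once if the 76 mm bolt falls over (angle between bolt_76's own z axis and vertical above 1.2 rad).
It fails at once if the timer is pushed aside (more than 15 mm) (distance of timer from where it was at the start of the episode above 0.015 m).
It also fails if it takes over 112 s, if anything falls off the work surface, if the arm or the gripper's body presses on something with over 40 N, if the wrist force passes 120 N, or if a joint passes its speed limit or range.

## Working session

There is one attempt and no reset: what is moved stays moved. The work goes in short steps, Python scripts to look and compute and a tool call to move; the robot and the scene stay as the last step left them, time stands still between calls to the robot, and variables do not carry over. Pictures are saved under pics/ and viewed, at most 14 in all, crops included, and the job is handed in when it is done.

Besides the shell and the picture viewer there is one more tool, called after "Emit:" in YAML: its name, and indented under it one key for each argument. servo_tool: Moves the arm, as the interface text tells. Shifts and turns lie within -1 to 1; 1 stands for 0.25 m of shift or pi rad of turn. Its arguments: {"type":"object","properties":{"motion":{"type":"array"},"squeeze":{"type":"number"}},"required":["motion"]}

```bash
mkdir -p pics
cat > h.py <<'E'
import numpy as np, cv2
from rig import sense, optics, r, nets
def save(n,f):
    im=optics.capture(n); cv2.imwrite('pics/'+f,im[:,:,::-1]); return im
def proj(n,P):
    m=optics.camera_model(n); R=np.array(m['rotation']); c=R.T@(np.array(P,float)-np.array(m['eye']))
    return np.array([m['fx']*c[0]/c[2]+m['cx'],m['fy']*c[1]/c[2]+m['cy']])
def back(n,u,v,z,m=None):
    m=m or optics.camera_model(n); R=np.array(m['rotation']); d=R@np.array([(u-m['cx'])/m['fx'],(v-m['cy'])/m['fy'],1])
    e=np.array(m['eye']); return e+d*(z-e[2])/d[2]
E
python3 - <<'E'
from h import *
a=save('top','top.png'); b=save('side','side.png')
for n in ['top','side']:
  for l in ['bolt_130','bolt_112','bolt_94','bolt_76','mark1','board','timer']:
    print(n,l,[(round(d['score'],2),np.round(d['location']).tolist(),proj(n,d['location']).round().tolist()) for d in nets.search_frame(l,n)[:6]])
m=optics.camera_model('top');print(m); print(sense()['tool_rot'])
E
```

```text
Traceback (most recent call last):
  File "h.py", line 6, in proj
    m=optics.camera_model(n); R=np.array(m['rotation']); c=R.T@(np.array(P,float)-np.array(m['eye']))
                                                           ~~~^^~~~~~~~~~~~~~~~~~~~~~~~~~~~~~~~~~~~~~
ValueError: matmul: Input operand 1 has a mismatch in its core dimension 0, with gufunc signature (n?,k),(k,m?)->(n?,m?) (size 3 is different from 4)
```

View pics/top.png

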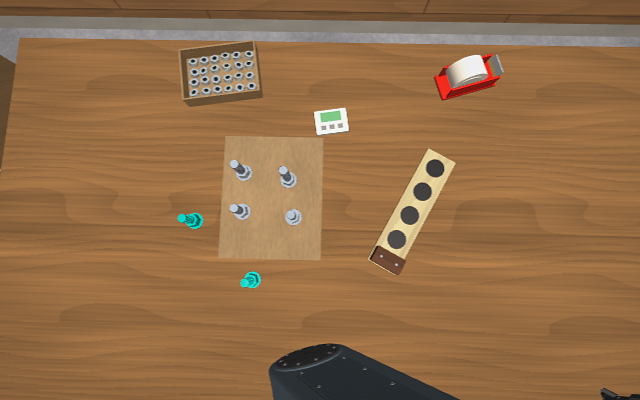

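View pics/side.png

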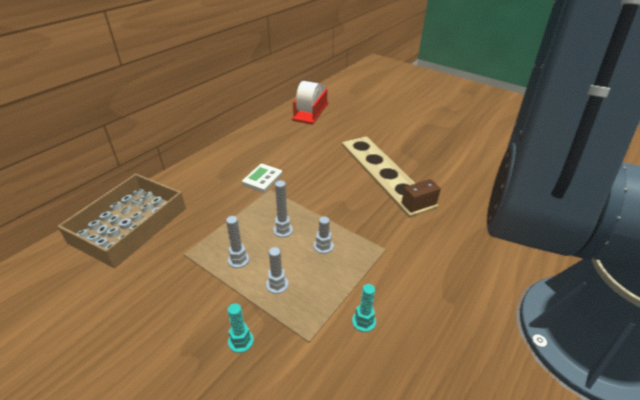

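The top picture shows four zinc bolts on the cardboard at about (240,170), (288,177), (239,211) and (293,217). Two turquoise look-alikes are at (190,220) and (251,280). The board's block is at (388,261) and the timer at (331,121). In the side view the heights read: tallest at (282,210), second at (236,242), third at (276,270), shortest at (323,234).

```bash
sed -i "s/R=np.array(m\['rotation'\])/R=Rot(m['rotation'])/" h.py
cat >> h.py <<'E'
from scipy.spatial.transform import Rotation
def Rot(q): return Rotation.from_quat([q[1],q[2],q[3],q[0]]).as_matrix() if np.ndim(q)==1 else np.array(q)
E
python3 - <<'E'
from h import *
for n in ['top','side']:
  optics.capture(n)
  for l in ['bolt_130','bolt_112','bolt_94','bolt_76','mark1','board','timer']:
    print(n,l,[(round(d['score'],2),np.round(d['location']).tolist(),proj(n,d['location']).round().tolist()) for d in nets.search_frame(l,n)[:6]])
print(optics.camera_model('top'),optics.camera_model('side')); print(sense())
im=optics.capture('top')
cv2.imwrite('pics/crop.png',cv2.resize(im[130:290,170:340,::-1],None,fx=4.5,fy=3.7*4.5/4.5,interpolation=cv2.INTER_CUBIC))
# marks: dark blobs
g=im.max(2); mask=((g<75)).astype(np.uint8); mask[:140]=0; mask[290:]=0; mask[:,:360]=0; mask[:,470:]=0
k,_,st,c=cv2.connectedComponentsWithStats(mask)
for i in range(1,k):
  if st[i,4]>60: print(st[i,4],c[i].round(1),back('top',*c[i],12).round(1))
E
```

```text
top bolt_130 [(0.83, [502.0, 243.0, 34.0], [242.0, 212.0]), (0.7, [488.0, 108.0, 38.0], [296.0, 218.0]), (0.61, [479.0, 364.0, 33.0], [193.0, 220.0]), (0.6, [597.0, 247.0, 41.0], [242.0, 174.0]), (0.55, [343.0, 210.0, 36.0], [252.0, 277.0]), (0.49, [587.0, 131.0, 37.0], [288.0, 179.0])]
top bolt_112 [(0.83, [502.0, 243.0, 34.0], [242.0, 212.0]), (0.7, [488.0, 108.0, 38.0], [296.0, 218.0]), (0.61, [479.0, 364.0, 33.0], [193.0, 220.0]), (0.6, [597.0, 247.0, 41.0], [242.0, 174.0]), (0.55, [343.0, 210.0, 36.0], [252.0, 277.0]), (0.49, [587.0, 131.0, 37.0], [288.0, 179.0])]
top bolt_94 [(0.83, [502.0, 243.0, 34.0], [242.0, 212.0]), (0.7, [488.0, 108.0, 38.0], [296.0, 218.0]), (0.61, [479.0, 364.0, 33.0], [193.0, 220.0]), (0.6, [597.0, 247.0, 41.0], [242.0, 174.0]), (0.55, [343.0, 210.0, 36.0], [252.0, 277.0]), (0.49, [587.0, 131.0, 37.0], [288.0, 179.0])]
top bolt_76 [(0.83, [502.0, 243.0, 34.0], [242.0, 212.0]), (0.7, [488.0, 108.0, 38.0], [296.0, 218.0]), (0.61, [479.0, 364.0, 33.0], [193.0, 220.0]), (0.6, [597.0, 247.0, 41.0], [242.0, 174.0]), (0.55, [343.0, 210.0, 36.0], [252.0, 277.0
[... 2274 characters left out ...]
y([-8.19544395e-05,  1.11842480e-05,  1.03160339e-03, -3.78004596e-04,
       -2.01586774e-04, -2.72329273e-04]), 'joint_efforts': array([-2.84611844e-03, -5.06036747e+01, -2.91648781e+01, -1.29262835e-04,
        6.23952419e-04,  4.98248056e-06]), 'tcp_pos': array([ 185.39933939, -517.79813409,  256.29559699]), 'tool_rot': array([4.08249161e-06, 9.85260617e-01, 1.71059982e-01, 2.51312346e-06]), 'force': array([-0.69496286,  0.91467827,  0.57297749]), 'wrist_torque': array([-0.0170562 ,  0.02155839, -0.00340675]), 'gripper_force': 0.0, 'gripper_width': 85.22523026734767}
230 [434.8 167.9] [ 627.8 -245.4   12. ]
230 [422.1 191.2] [ 566.3 -211.8   12. ]
216 [409.3 214.5] [ 505.7 -178.7   12. ]
```

View pics/crop.png

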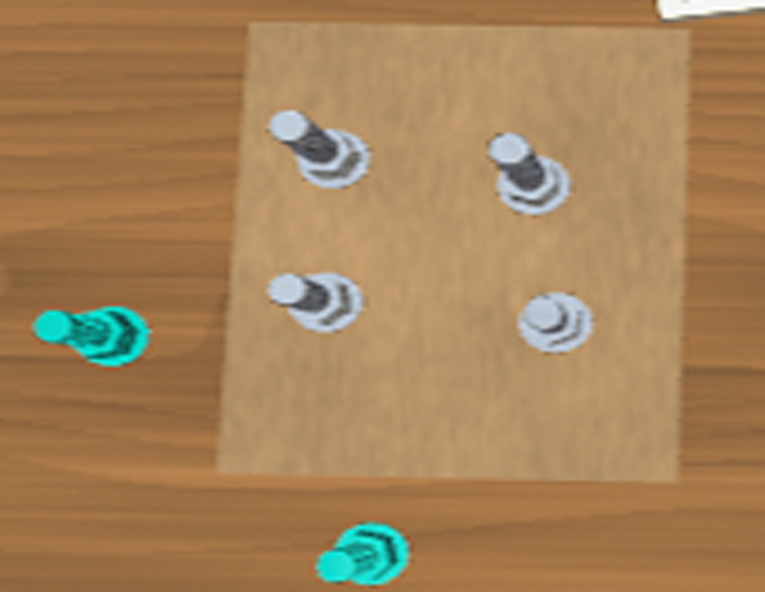

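Candidates for the tall bolt: zinc at (244,173) and (289,180), plus zinc (242,212) and (294,217), turquoise (190,220) and (251,280). The turquoise ones are out; the crop confirms the zinc ones. Next I compute heights and feet from both views.

Run:
```python
from h import *
from scipy.optimize import least_squares
foot={'A':(334,158),'B':(534,184),'C':(325,302),'D':(556,322)}; top={'A':(289,126),'B':(509,148),'C':(289,289),'D':(544,314)}
mt=optics.camera_model('top');ms=optics.camera_model('side')
sidetop={'B':(281,183),'A':(233,219),'C':(275,251),'D':(323,219)}
for k in foot:
  f=(170+foot[k][0]/4.5,130+foot[k][1]/3.7); t=(170+top[k][0]/4.5,130+top[k][1]/3.7)
  F=back('top',*f,6,mt)
  s=least_squares(lambda h:proj('top',[F[0],F[1],h[0]])-t,[80]).x
  s2=least_squares(lambda h:proj('side',[F[0],F[1],h[0]])-sidetop[k],[80]).x
  print(k,F.round(1),'top z',s.round(),s2.round(), 'side foot proj',proj('side',F).round())
for p in [(444.5,-145.3,12)]: print(proj('top',p),proj('side',p))
im=optics.capture('wrist');print(optics.camera_model('wrist'))
```

```text
A [606.7 248.6   6. ] top z [112.] [115.] side foot proj [238. 259.]
B [590.4 131.8   6. ] top z [132.] [134.] side foot proj [283. 230.]
C [504.8 248.6   6. ] top z [92.] [98.] side foot proj [277. 284.]
D [493.6 116.    6. ] top z [76.] [81.] side foot proj [323. 245.]
[396.26262052 238.51451137] [403.39788798 189.25836495]
{'fx': 300.62594747297646, 'fy': 300.62594747297646, 'cx': 321.1442253312474, 'cy': 198.74431606414274, 'eye': array([ 249.97903307, -494.37483875,  374.01259254]), 'rotation': array([ 0.11206256,  0.80967777, -0.57067649, -0.07869071])}
```

Emit:
servo_tool:
  motion:
    - [1,0.54,0.867,0,-0.268]
    - [1,0.54,0.867,0,-0.268]
    - [1,0.54,0.867,0,-0.268]
    - [1,0.54,0.867,0,-0.268]
    - [1,0.54,0.867,0,-0.268]
    - [1,0.54,0.867,0,-0.268]
    - [1,0.54,0.867,0,-0.268]
  squeeze: 40

```text
time_s: 1.63
tcp_pos: [321.4, -298.6, 256.4]
tool_rot: [-0.0, 0.971, -0.239, 0.0]
force: [0.8, -0.2, 1.2]
gripper_width: 85.3
gripper_force: 0.0
```

Emit:
servo_tool:
  motion:
    - [1,0.54,0.867,0,0]
    - [1,0.54,0.867,0,0]
    - [1,0.54,0.867,0,0]
    - [1,0.54,0.867,0,0]
    - [1,0.54,0.867,0,0]
    - [1,0.54,0.867,0,0]
    - [1,0.54,0.867,0,0]

```text
time_s: 2.22
tcp_pos: [457.6, -79.9, 256.5]
tool_rot: [-0.001, 0.972, -0.235, 0.001]
force: [0.4, -0.5, 0.0]
gripper_width: 85.6
gripper_force: 0.0
```

Emit:
servo_tool:
  motion:
    - [1,0.54,0.867,0,0]
    - [1,0.54,0.867,0,0]
    - [1,0.54,0.867,0,0]
    - [1,0.54,0.867,0,0]
    - [1,0.54,0.867,0,0]
    - [1,0.54,0.867,0,0]
    - [1,0.54,0.867,0,0]
    - [1,0.54,0.867,0,0]
    - [1,0.54,0.867,0,0]
    - [1,0.54,0.867,0,0]

```text
time_s: 3.05
tcp_pos: [589.9, 131.3, 256.3]
tool_rot: [0.0, 0.971, -0.237, -0.0]
force: [-0.5, -0.7, -0.1]
gripper_width: 85.5
gripper_force: 0.0
```

Run:
```python
from h import *
save('wrist','w1.png'); s=sense(); print(s['time_s'],s['tcp_pos'],s['tool_rot'],s['qpos'])
m=optics.camera_model('wrist');print(m)
for P in [(606.7,248.6,6),(590.4,131.8,6),(504.8,248.6,6),(493.6,116,6),(590.4,131.8,134)]: print(proj('wrist',P).round(1))
```

```text
3.1 [589.98980163 131.16058214 256.45562039] [ 1.09884692e-04  9.71399051e-01 -2.37452879e-01 -4.02267412e-05] [ 1.41809001e-01  4.49445785e-01  1.50407045e+00 -1.87566593e-04
  1.18823292e+00  2.19216114e+00]
{'fx': 300.62594747297646, 'fy': 300.62594747297646, 'cx': 321.1442253312474, 'cy': 198.74431606414274, 'eye': array([650.82872667,  99.5496244 , 374.18150755]), 'rotation': array([-0.07100444, -0.51371941,  0.84696589,  0.11704494])}
[233.5 202. ]
[320.6 171.4]
[273.5 265.8]
[365.4 230.5]
[320.3 199.7]
```

View pics/w1.png

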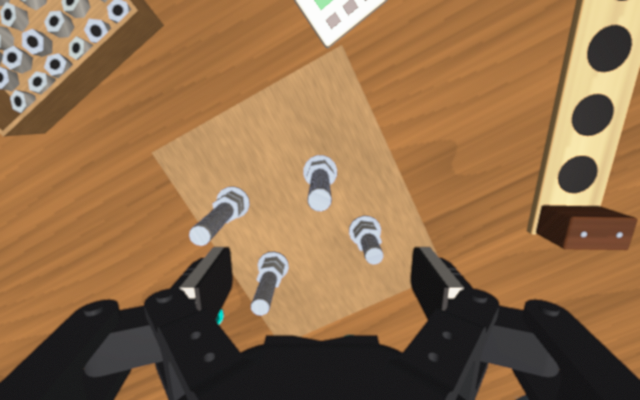

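The wrist picture shows all four zinc feet within about 1 px of the predictions: B (320,171), A (233,202), C (273,266) and D (366,230). B is the tallest, so I descend on it.

Emit:
servo_tool:
  motion:
    - [1,0.002,0.002,-0.15,0]
    - [1,0.002,0.002,-0.3,0]
    - [1,0.002,0.002,-0.42,0]
    - [1,0.002,0.002,-0.5,0]
    - [1,0.002,0.002,-0.554,0]
    - [1,0.002,0.002,-0.554,0]
    - [1,0.002,0.002,-0.554,0]
  squeeze: 50

```text
time_s: 3.68
tcp_pos: [590.7, 132.0, 118.0]
tool_rot: [0.0, 0.971, -0.237, -0.0]
force: [-0.2, -0.2, 0.3]
gripper_width: 85.1
gripper_force: 0.0
```

Emit:
servo_tool:
  motion:
    - [0.4,0,0,0,0]
    - [0.1,0,0,0,0]
    - [-0.2,0,0,0,0]
    - [-0.4,0,0,0,0]
    - [-1,0,0,0,0]
    - [-1,0,0,0,0]
    - [-1,0,0,0,0]
    - [-1,0,0,0,0]
    - [-1,0,0,0,0]

```text
time_s: 4.43
tcp_pos: [591.1, 132.9, 118.3]
tool_rot: [-0.0, 0.972, -0.237, 0.0]
force: [-1.2, -0.5, 5.9]
gripper_width: 18.9
gripper_force: 48.7
```

Emit:
servo_tool:
  motion:
    - [-1,0,0,0.04,0]
    - [-1,0,0,0.12,0]
    - [-1,0,0,0.24,0]
    - [-1,0,0,0.36,0]
    - [-1,0,0,0.46,0]
    - [-1,0,0,0.5,0]
    - [-1,0,0,0.5,0]

```text
time_s: 5.02
tcp_pos: [591.6, 133.1, 245.1]
tool_rot: [-0.001, 0.972, -0.237, 0.002]
force: [0.6, 0.4, -3.3]
gripper_width: 18.9
gripper_force: 49.3
```

Emit:
servo_tool:
  motion:
    - [-1,-0.02,-0.04,0,0]
    - [-1,-0.07,-0.132,0,0]
    - [-1,-0.13,-0.247,0,0]
    - [-1,-0.19,-0.36,0,0]
    - [-1,-0.25,-0.475,0,0]
    - [-1,-0.31,-0.589,0,0]
    - [-1,-0.37,-0.703,0,0]
    - [-1,-0.42,-0.798,0,0]
    - [-1,-0.45,-0.855,0,0]
    - [-1,-0.46,-0.874,0,0]
    - [-1,-0.46,-0.874,0,0]
    - [-1,-0.46,-0.874,0,0]

```text
time_s: 6.02
tcp_pos: [475.5, -85.3, 241.9]
tool_rot: [-0.0, 0.971, -0.237, -0.001]
force: [0.7, -0.1, -4.5]
gripper_width: 18.8
gripper_force: 49.5
```

Run:
```python
from h import *
im=save('wrist','w2.png'); s=sense(); print(s['time_s'],s['tcp_pos'],s['gripper_width'])
marks=[np.array([444.5+61.1*i,-145.3-33.37*i,12]) for i in range(4)]
print([proj('wrist',p).round(1).tolist() for p in marks])
g=im.max(2); mask=(g<75).astype(np.uint8)
k,l,st,c=cv2.connectedComponentsWithStats(mask)
for i in range(1,k):
  if st[i,4]>300: print(st[i],c[i].round(1),back('wrist',*c[i],12).round(1))
```

```text
6.0667 [475.82659414 -84.98460236 242.05308691] 19.064950783093774
[[379.1, 174.4], [383.7, 112.8], [388.9, 43.8], [394.7, -34.0]]
[347 208  69  27 702] [378.2 214.5] [ 399.7 -123.8   12. ]
[   14   246   615   154 46554] [322.7 349.9] [253.1  28.3  12. ]
```

View pics/w2.png

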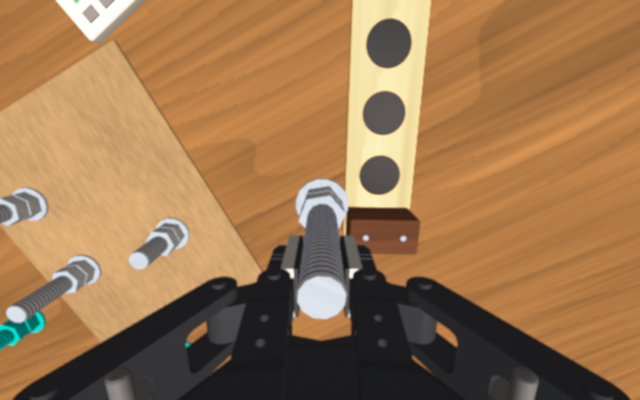

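The wrist picture shows mark 1 at (379,174), mark 2 at (384,113) and mark 3 at (389,43), matching the predictions. The held bolt hangs straight, with its foot at (321,204).

Emit:
servo_tool:
  motion:
    - [-1,-0.03,-0.06,0,0]
    - [-1,-0.08,-0.155,0,0]
    - [-1,-0.115,-0.222,0,0]
    - [-1,-0.125,-0.241,-0.05,0]
    - [-1,-0.125,-0.241,-0.15,0]
    - [-1,-0.125,-0.241,-0.25,0]
    - [-1,-0.125,-0.241,-0.35,0]
    - [-1,-0.125,-0.241,-0.4,0]
    - [-1,-0.125,-0.241,-0.42,0]
    - [-1,-0.125,-0.241,-0.42,0]
    - [-1,-0.125,-0.241,-0.42,0]
    - [-1,-0.125,-0.241,-0.42,0]

```text
time_s: 7.07
tcp_pos: [445.3, -145.8, 138.7]
tool_rot: [0.0, 0.972, -0.237, 0.001]
force: [-0.4, -0.1, -3.6]
gripper_width: 18.8
gripper_force: 49.6
```

Run:
```python
from h import *
im=save('wrist','w3.png'); s=sense(); print(s['time_s'],s['tcp_pos'],s['force'])
b=s['tcp_pos'][2]-114.3; print('base z',b, 'foot px exp',proj('wrist',[s['tcp_pos'][0],s['tcp_pos'][1],b]),'mark',proj('wrist',[444.5,-145.3,12]))
```

```text
7.1167 [ 445.29746089 -145.83552037  138.75832677] [ 0.55054819  0.12523896 -3.88523215]
base z 24.458326765691183 foot px exp [321.30728078 202.81179897] mark [321.17687433 199.73352266]
```

View pics/w3.png

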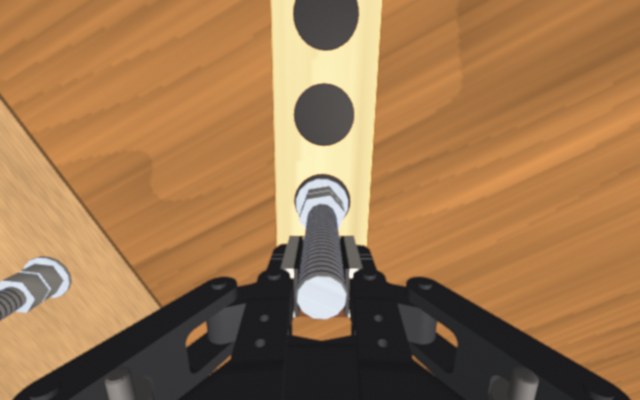

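The foot at (321,202) sits on mark 1 with an even dark rim. I lower it onto the board.

Emit:
servo_tool:
  motion:
    - [-1,0,0,-0.012,0]
    - [-1,0,0,-0.024,0]
    - [-1,0,0,-0.034,0]
    - [-1,0,0,-0.042,0]
    - [-1,0,0,-0.047,0]
    - [-1,0,0,-0.05,0]
    - [-1,0,0,-0.05,0]
    - [-1,0,0,-0.05,0]

```text
time_s: 7.78
tcp_pos: [445.0, -146.0, 126.2]
tool_rot: [0.0, 0.972, -0.237, 0.0]
force: [-4.1, 1.5, 12.3]
gripper_width: 19.0
gripper_force: 51.7
```

Emit:
servo_tool:
  motion:
    - [-0.4,0,0,0,0]
    - [-0.2,0,0,0,0]
    - [0,0,0,0,0]
    - [0.2,0,0,0,0]
    - [0.2,0,0,0,0]
    - [0.2,0,0,0.05,0]
    - [0.2,0,0,0.15,0]
    - [0.2,0,0,0.3,0]
    - [0.2,0,0,0.45,0]
    - [0.2,0,0,0.5,0]
    - [0.2,0,0,0.5,0]

```text
time_s: 8.7
tcp_pos: [445.9, -146.3, 253.5]
tool_rot: [0.001, 0.972, -0.237, 0.003]
force: [-1.0, -0.1, -0.5]
gripper_width: 51.6
gripper_force: 0.0
```

Run:
```python
from h import *
im=save('wrist','w4.png'); s=sense(); print(s['time_s'],s['tcp_pos'],s['force'],s['gripper_width'])
print('mark',proj('wrist',[444.5,-145.3,12]),'foot top exp',proj('wrist',[444.5,-145.3,16]),'top',proj('wrist',[444.5,-145.3,142]))
print(s['tcp_pos']-[606.7,248.6,0])
```

```text
8.75 [ 445.07953402 -145.96814263  251.31226538] [-0.83154136  0.11929223 -1.66470834] 51.10511669054097
mark [321.03216858 174.39856517] foot top exp [321.02962207 175.03669917] top [320.90710106 205.73936056]
[-161.62046598 -394.56814263  251.31226538]
```

View pics/w4.png

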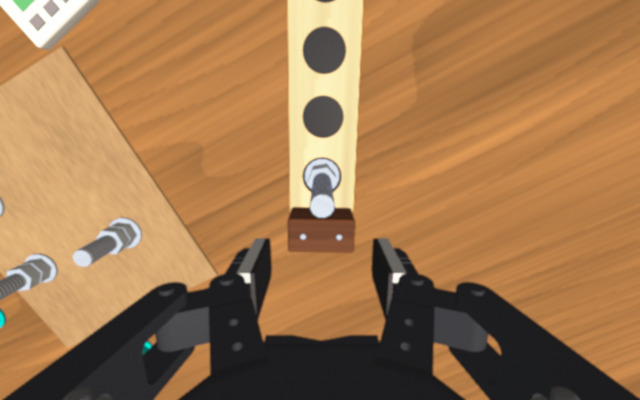

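Bolt 130 stands upright on mark 1, foot at (321,176). Next is bolt A (112).

Emit:
servo_tool:
  motion:
    - [0.2,0.323,0.789,0,0]
    - [0.4,0.323,0.789,0,0]
    - [0.8,0.323,0.789,0,0]
    - [1,0.323,0.789,0,0]
    - [1,0.323,0.789,0,0]
    - [1,0.323,0.789,0,0]

```text
time_s: 9.25
tcp_pos: [526.2, 56.3, 248.3]
tool_rot: [-0.0, 0.972, -0.235, -0.001]
force: [0.1, -0.2, 0.3]
gripper_width: 85.2
gripper_force: 0.0
```

Emit:
servo_tool:
  motion:
    - [1,0.323,0.789,0,0]
    - [1,0.323,0.789,0,0]
    - [1,0.323,0.789,0,0]
    - [1,0.323,0.789,0,0]
    - [1,0.323,0.789,0,0]
    - [1,0.323,0.789,0,0]
    - [1,0.323,0.789,0,0]
    - [1,0.323,0.789,0,0]
    - [1,0.323,0.789,0,0]

```text
time_s: 10.0
tcp_pos: [605.7, 247.3, 249.4]
tool_rot: [0.001, 0.971, -0.237, -0.001]
force: [0.3, -0.4, -0.3]
gripper_width: 85.3
gripper_force: 0.0
```

Run:
```python
from h import *
im=save('wrist','w5.png'); s=sense(); print(s['time_s'],s['tcp_pos'])
print([proj('wrist',P).round(1) for P in [(606.7,248.6,6),(606.7,248.6,116)]])
for d in nets.search_frame('bolt_112','wrist'): print(round(d['score'],2),d['location'].round(1) if hasattr(d['location'],'round') else d['location'])
cv2.imwrite('pics/w5c.png',im[100:280,200:440,::-1].repeat(2,0).repeat(2,1))
```

```text
10.05 [605.86396915 247.2496397  249.827149  ]
[array([319.8, 172.3]), array([319.3, 196. ])]
0.96 [515.0, 246.9, 44.4]
0.86 [486.3, 363.0, 33.2]
0.78 [617.5, 243.7, 61.3]
0.62 [350.5, 225.4, 1.0]
0.6 [504.3, 118.1, 40.9]
```

View pics/w5c.png

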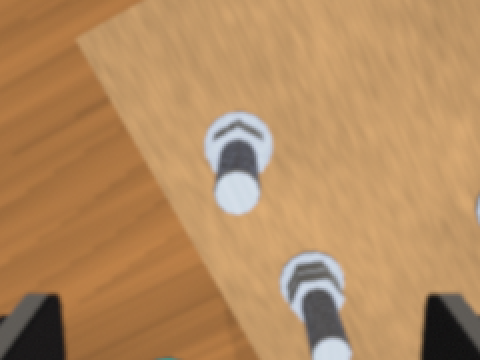

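Bolt A's foot at (319,172) and top at (318,196) match the prediction, so I descend and grasp.

Emit:
servo_tool:
  motion:
    - [1,0.003,0.005,-0.15,0]
    - [1,0.003,0.005,-0.3,0]
    - [1,0.003,0.005,-0.44,0]
    - [1,0.003,0.005,-0.54,0]
    - [1,0.003,0.005,-0.598,0]
    - [1,0.003,0.005,-0.598,0]
    - [1,0.003,0.005,-0.598,0]

```text
time_s: 10.68
tcp_pos: [606.9, 249.2, 101.0]
tool_rot: [0.0, 0.971, -0.237, -0.0]
force: [-0.1, 0.2, 1.1]
gripper_width: 85.5
gripper_force: 0.0
```

Emit:
servo_tool:
  motion:
    - [0.4,0,0,0,0]
    - [0.1,0,0,0,0]
    - [-0.2,0,0,0,0]
    - [-0.4,0,0,0,0]
    - [-1,0,0,0,0]
    - [-1,0,0,0,0]
    - [-1,0,0,0,0]
    - [-1,0,0,0,0]
    - [-1,0,0,0,0]

```text
time_s: 11.43
tcp_pos: [607.1, 249.9, 101.3]
tool_rot: [-0.0, 0.972, -0.237, 0.0]
force: [-0.3, -1.2, 5.4]
gripper_width: 18.9
gripper_force: 48.6
```

Emit:
servo_tool:
  motion:
    - [-1,0,0,0.04,0]
    - [-1,0,0,0.12,0]
    - [-1,0,0,0.24,0]
    - [-1,0,0,0.36,0]
    - [-1,0,0,0.48,0]
    - [-1,0,0,0.56,0]
    - [-1,0,0,0.6,0]
    - [-1,0,0,0.6,0]
    - [-1,0,0,0.6,0]

```text
time_s: 12.18
tcp_pos: [606.5, 249.9, 249.9]
tool_rot: [0.0, 0.972, -0.237, -0.0]
force: [0.1, -0.3, -3.5]
gripper_width: 18.8
gripper_force: 49.0
```

Emit:
servo_tool:
  motion:
    - [-1,-0.01,-0.042,0,0]
    - [-1,-0.032,-0.135,0,0]
    - [-1,-0.06,-0.254,0,0]
    - [-1,-0.09,-0.382,0,0]
    - [-1,-0.12,-0.509,0,0]
    - [-1,-0.15,-0.636,0,0]
    - [-1,-0.18,-0.763,0,0]
    - [-1,-0.202,-0.857,0,0]

```text
time_s: 12.85
tcp_pos: [554.6, 33.0, 249.1]
tool_rot: [0.001, 0.971, -0.237, -0.001]
force: [0.7, 0.0, -3.1]
gripper_width: 18.6
gripper_force: 49.3
```

Emit:
servo_tool:
  motion:
    - [-1,-0.03,-0.127,0,0]
    - [-1,-0.06,-0.254,0,0]
    - [-1,-0.09,-0.382,0,0]
    - [-1,-0.12,-0.509,0,0]
    - [-1,-0.15,-0.636,0,0]
    - [-1,-0.175,-0.742,0,0]
    - [-1,-0.193,-0.82,0,0]
    - [-1,-0.202,-0.857,0,0]
    - [-1,-0.202,-0.857,0,0]
    - [-1,-0.202,-0.857,0,0]

```text
time_s: 13.68
tcp_pos: [505.3, -178.4, 249.9]
tool_rot: [-0.0, 0.971, -0.237, -0.001]
force: [0.4, 0.5, -2.9]
gripper_width: 18.9
gripper_force: 49.4
```

Emit:
servo_tool:
  motion:
    - [-1,0,0,-0.04,0]
    - [-1,0,0,-0.12,0]
    - [-1,0,0,-0.24,0]
    - [-1,0,0,-0.36,0]
    - [-1,0,0,-0.46,0]
    - [-1,0,0,-0.51,0]
    - [-1,0,0,-0.52,0]
    - [-1,0,0,-0.52,0]
    - [-1,0,0,-0.52,0]

```text
time_s: 14.43
tcp_pos: [506.4, -178.1, 121.3]
tool_rot: [0.0, 0.972, -0.236, 0.0]
force: [0.4, -0.2, -3.0]
gripper_width: 19.0
gripper_force: 49.3
```

Run:
```python
from h import *
im=save('wrist','w6.png'); s=sense(); print(s['time_s'],s['tcp_pos'],s['force']); t=s['tcp_pos']; print('base',t[2]-97.2,proj('wrist',[t[0],t[1],t[2]-97.2]),proj('wrist',[505.6,-178.7,12]))
cv2.imwrite('pics/w6c.png',im[100:280,200:440,::-1].repeat(2,0).repeat(2,1))
```

```text
14.4833 [ 506.52309492 -178.34174772  121.70174957] [ 0.87435975 -1.00326756 -3.16709784]
base 24.501749565997898 [321.30078523 209.2431101 ] [322.23770254 205.23872935]
```

View pics/w6c.png

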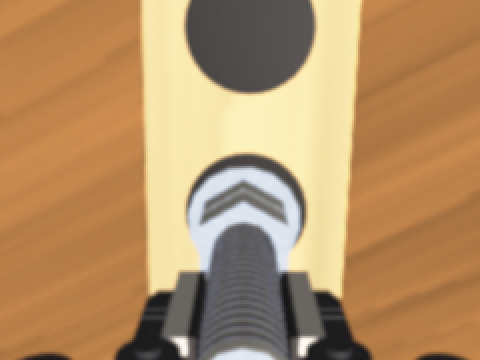

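The bolt's foot is centred over mark 2, with an even rim around crop (245,205). I lower it, release and lift clear.

Emit:
servo_tool:
  motion:
    - [-1,-0.003,-0.001,-0.012,0]
    - [-1,-0.003,-0.001,-0.024,0]
    - [-1,-0.003,-0.001,-0.034,0]
    - [-1,-0.003,-0.001,-0.042,0]
    - [-1,-0.003,-0.001,-0.047,0]
    - [-1,-0.003,-0.001,-0.05,0]
    - [-1,-0.003,-0.001,-0.05,0]
    - [-1,-0.003,-0.001,-0.05,0]

```text
time_s: 15.15
tcp_pos: [505.4, -179.0, 109.3]
tool_rot: [0.0, 0.972, -0.237, 0.0]
force: [-3.2, 0.2, 10.0]
gripper_width: 19.0
gripper_force: 51.1
```

Emit:
servo_tool:
  motion:
    - [-0.4,0,0,0,0]
    - [-0.2,0,0,0,0]
    - [0,0,0,0,0]
    - [0.2,0,0,0,0]
    - [0.2,0,0,0,0]
    - [0.2,0,0,0.05,0]
    - [0.2,0,0,0.15,0]
    - [0.2,0,0,0.3,0]
    - [0.2,0,0,0.45,0]
    - [0.2,0,0,0.56,0]
    - [0.2,0,0,0.56,0]

```text
time_s: 16.07
tcp_pos: [507.1, -179.6, 254.0]
tool_rot: [0.001, 0.972, -0.237, 0.004]
force: [0.8, -0.1, -0.3]
gripper_width: 51.3
gripper_force: 0.0
```

Emit:
servo_tool:
  motion:
    - [0.2,0,0.855,0,0]
    - [0.4,0,0.855,0,0]
    - [0.8,0,0.855,0,0]
    - [1,0,0.855,0,0]
    - [1,0,0.855,0,0]
    - [1,0,0.855,0,0]

```text
time_s: 16.57
tcp_pos: [504.5, 39.9, 247.9]
tool_rot: [-0.001, 0.972, -0.235, -0.0]
force: [-0.9, -0.5, -0.4]
gripper_width: 85.3
gripper_force: 0.0
```

Emit:
servo_tool:
  motion:
    - [1,0,0.855,0,0]
    - [1,0,0.855,0,0]
    - [1,0,0.855,0,0]
    - [1,0,0.855,0,0]
    - [1,0,0.855,0,0]
    - [1,0,0.855,0,0]
    - [1,0,0.855,0,0]
    - [1,0,0.855,0,0]
    - [1,0,0.855,0,0]

```text
time_s: 17.32
tcp_pos: [505.3, 247.4, 248.0]
tool_rot: [0.0, 0.971, -0.237, -0.0]
force: [-1.1, -0.4, -0.1]
gripper_width: 85.2
gripper_force: 0.0
```

Run:
```python
from h import *
im=save('wrist','w7.png'); s=sense(); print(s['time_s'],s['tcp_pos'],s['qpos'][5])
print([proj('wrist',P).round(1) for P in [(504.8,248.6,6),(504.8,248.6,98)]])
cv2.imwrite('pics/w7c.png',im[100:280,200:440,::-1].repeat(2,0).repeat(2,1))
```

```text
17.3667 [505.34298446 247.30686957 248.14373296] 2.423109565113733
[array([320.5, 173.6]), array([320.3, 192.6])]
```

View pics/w7c.png

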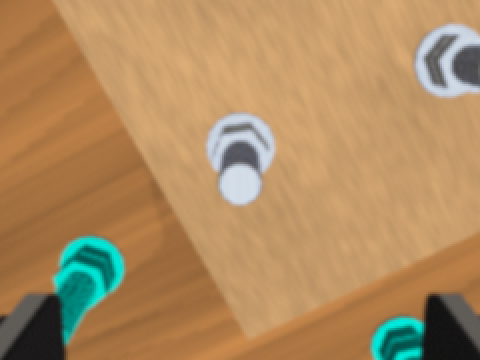

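Bolt C's foot is at (320,173), exactly as predicted, with both turquoise bolts well clear of the fingers. I descend and grasp.

Emit:
servo_tool:
  motion:
    - [1,-0.002,0.005,-0.15,0]
    - [1,-0.002,0.005,-0.3,0]
    - [1,-0.002,0.005,-0.45,0]
    - [1,-0.002,0.005,-0.58,0]
    - [1,-0.002,0.005,-0.64,0]
    - [1,-0.002,0.005,-0.664,0]
    - [1,-0.002,0.005,-0.664,0]
    - [1,-0.002,0.005,-0.664,0]

```text
time_s: 18.03
tcp_pos: [505.4, 249.5, 83.3]
tool_rot: [-0.0, 0.971, -0.237, 0.001]
force: [0.2, -0.1, 0.1]
gripper_width: 85.5
gripper_force: 0.0
```

Emit:
servo_tool:
  motion:
    - [0.4,0,0,0,0]
    - [0.1,0,0,0,0]
    - [-0.2,0,0,0,0]
    - [-0.4,0,0,0,0]
    - [-1,0,0,0,0]
    - [-1,0,0,0,0]
    - [-1,0,0,0,0]
    - [-1,0,0,0,0]
    - [-1,0,0,0,0]

```text
time_s: 18.78
tcp_pos: [504.8, 250.0, 82.6]
tool_rot: [-0.0, 0.972, -0.237, 0.0]
force: [-0.4, -1.6, 6.2]
gripper_width: 18.9
gripper_force: 48.6
```

Emit:
servo_tool:
  motion:
    - [-1,0,0,0.04,0]
    - [-1,0,0,0.12,0]
    - [-1,0,0,0.24,0]
    - [-1,0,0,0.36,0]
    - [-1,0,0,0.48,0]
    - [-1,0,0,0.58,0]
    - [-1,0,0,0.64,0]
    - [-1,0,0,0.64,0]
    - [-1,0,0,0.64,0]

```text
time_s: 19.53
tcp_pos: [504.4, 249.9, 242.3]
tool_rot: [-0.0, 0.972, -0.237, 0.0]
force: [0.3, -1.2, -4.8]
gripper_width: 18.7
gripper_force: 49.4
```

Emit:
servo_tool:
  motion:
    - [-1,0.006,-0.045,0,0]
    - [-1,0.018,-0.137,0,0]
    - [-1,0.035,-0.264,0,0]
    - [-1,0.053,-0.396,0,0]
    - [-1,0.071,-0.528,0,0]
    - [-1,0.089,-0.66,0,0]
    - [-1,0.107,-0.792,0,0]
    - [-1,0.124,-0.924,0,0]

```text
time_s: 20.2
tcp_pos: [534.8, 16.8, 240.6]
tool_rot: [0.0, 0.972, -0.237, -0.001]
force: [1.5, -0.6, -4.1]
gripper_width: 18.8
gripper_force: 49.3
```

Emit:
servo_tool:
  motion:
    - [-1,0.018,-0.132,0,0]
    - [-1,0.036,-0.264,0,0]
    - [-1,0.053,-0.396,0,0]
    - [-1,0.071,-0.528,0,0]
    - [-1,0.089,-0.66,0,0]
    - [-1,0.107,-0.792,0,0]
    - [-1,0.118,-0.88,0,0]
    - [-1,0.124,-0.924,0,0]
    - [-1,0.124,-0.924,0,0]
    - [-1,0.124,-0.924,0,0]

```text
time_s: 21.03
tcp_pos: [566.0, -211.9, 240.9]
tool_rot: [-0.0, 0.971, -0.237, -0.001]
force: [0.8, -0.5, -4.2]
gripper_width: 18.9
gripper_force: 49.4
```

Emit:
servo_tool:
  motion:
    - [-1,0,0,-0.04,0]
    - [-1,0,0,-0.12,0]
    - [-1,0,0,-0.24,0]
    - [-1,0,0,-0.36,0]
    - [-1,0,0,-0.46,0]
    - [-1,0,0,-0.53,0]
    - [-1,0,0,-0.556,0]
    - [-1,0,0,-0.556,0]
    - [-1,0,0,-0.556,0]

```text
time_s: 21.78
tcp_pos: [566.9, -211.5, 103.7]
tool_rot: [0.0, 0.972, -0.236, 0.0]
force: [0.0, 0.5, -3.1]
gripper_width: 19.0
gripper_force: 49.4
```

Run:
```python
from h import *
im=save('wrist','w8.png'); s=sense(); print(s['time_s'],s['tcp_pos'],s['force']); t=s['tcp_pos']; print('base',t[2]-78.8,proj('wrist',[t[0],t[1],t[2]-78.8]),proj('wrist',[566.3,-211.9,12]))
cv2.imwrite('pics/w8c.png',im[100:280,200:440,::-1].repeat(2,0).repeat(2,1))
```

```text
21.8333 [ 567.25483726 -211.83615954  104.39224624] [ 0.21553057  0.34238352 -2.58834855]
base 25.592246243230917 [321.34115436 217.30090885] [322.01008287 212.27365168]
```

View pics/w8c.png

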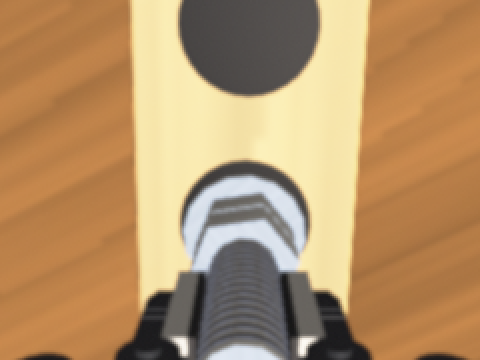

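The bolt's foot is centred over mark 3 at about crop (245,225). I lower it about 13 mm.

Emit:
servo_tool:
  motion:
    - [-1,-0.003,0,-0.012,0]
    - [-1,-0.003,0,-0.024,0]
    - [-1,-0.003,0,-0.036,0]
    - [-1,-0.003,0,-0.045,0]
    - [-1,-0.003,0,-0.05,0]
    - [-1,-0.003,0,-0.053,0]
    - [-1,-0.003,0,-0.053,0]
    - [-1,-0.003,0,-0.053,0]

```text
time_s: 22.5
tcp_pos: [566.1, -212.2, 90.7]
tool_rot: [0.0, 0.972, -0.237, 0.0]
force: [-2.8, 0.7, 5.2]
gripper_width: 19.1
gripper_force: 50.4
```

Emit:
servo_tool:
  motion:
    - [-0.4,0,0,0,0]
    - [-0.2,0,0,0,0]
    - [0,0,0,0,0]
    - [0.2,0,0,0,0]
    - [0.2,0,0,0,0]
    - [0.2,0,0,0.05,0]
    - [0.2,0,0,0.15,0]
    - [0.2,0,0,0.3,0]
    - [0.2,0,0,0.45,0]
    - [0.2,0,0,0.6,0]
    - [0.2,0,0,0.62,0]
    - [0.2,0,0,0.62,0]

```text
time_s: 23.5
tcp_pos: [566.8, -212.4, 248.7]
tool_rot: [0.001, 0.972, -0.237, 0.003]
force: [-0.0, -0.4, -0.5]
gripper_width: 51.3
gripper_force: 0.0
```

Emit:
servo_tool:
  motion:
    - [0.2,-0.145,0.656,0,0]
    - [0.4,-0.145,0.656,0,0]
    - [0.8,-0.145,0.656,0,0]
    - [1,-0.145,0.656,0,0]
    - [1,-0.145,0.656,0,0]

```text
time_s: 23.92
tcp_pos: [527.4, -42.8, 244.0]
tool_rot: [-0.0, 0.972, -0.235, -0.002]
force: [0.3, -1.3, 1.8]
gripper_width: 85.4
gripper_force: 0.0
```

Emit:
servo_tool:
  motion:
    - [1,-0.145,0.656,0,0]
    - [1,-0.145,0.656,0,0]
    - [1,-0.145,0.656,0,0]
    - [1,-0.145,0.656,0,0]
    - [1,-0.145,0.656,0,0]
    - [1,-0.145,0.656,0,0]
    - [1,-0.145,0.656,0,0]
    - [1,-0.145,0.656,0,0]

```text
time_s: 24.58
tcp_pos: [493.6, 114.8, 244.6]
tool_rot: [0.0, 0.971, -0.237, -0.0]
force: [-0.4, -0.3, 0.1]
gripper_width: 85.2
gripper_force: 0.0
```

Run:
```python
from h import *
im=save('wrist','w9.png'); s=sense(); print(s['time_s'],s['tcp_pos'],s['qpos'][5])
print([proj('wrist',P).round(1) for P in [(493.6,116,6),(493.6,116,80)]])
cv2.imwrite('pics/w9c.png',im[100:280,200:440,::-1].repeat(2,0).repeat(2,1))
```

```text
24.6333 [493.63426612 114.72923585 244.68464106] 2.187307436951097
[array([320.2, 173.7]), array([320. , 188.3])]
```

View pics/w9c.png

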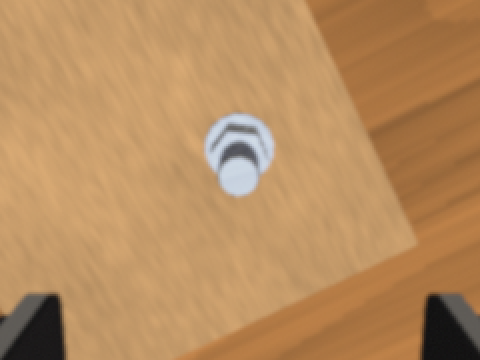

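Bolt D's foot is at (320,173), as predicted. I grasp it with the fingertips just above the nut.

Emit:
servo_tool:
  motion:
    - [1,0,0.005,-0.15,0]
    - [1,0,0.005,-0.3,0]
    - [1,0,0.005,-0.45,0]
    - [1,0,0.005,-0.58,0]
    - [1,0,0.005,-0.66,0]
    - [1,0,0.005,-0.7,0]
    - [1,0,0.005,-0.704,0]
    - [1,0,0.005,-0.704,0]

```text
time_s: 25.3
tcp_pos: [493.8, 116.7, 69.4]
tool_rot: [-0.0, 0.971, -0.237, 0.0]
force: [0.3, -0.1, 0.0]
gripper_width: 85.4
gripper_force: 0.0
```

Emit:
servo_tool:
  motion:
    - [0.4,0,0,0,0]
    - [0.1,0,0,0,0]
    - [-0.2,0,0,0,0]
    - [-0.4,0,0,0,0]
    - [-1,0,0,0,0]
    - [-1,0,0,0,0]
    - [-1,0,0,0,0]
    - [-1,0,0,0,0]
    - [-1,0,0,0,0]

```text
time_s: 26.05
tcp_pos: [493.6, 117.3, 69.6]
tool_rot: [-0.0, 0.972, -0.237, 0.0]
force: [-1.7, 0.5, 5.9]
gripper_width: 18.8
gripper_force: 48.6
```

Emit:
servo_tool:
  motion:
    - [-1,0,0,0.04,0]
    - [-1,0,0,0.12,0]
    - [-1,0,0,0.24,0]
    - [-1,0,0,0.36,0]
    - [-1,0,0,0.48,0]
    - [-1,0,0,0.58,0]
    - [-1,0,0,0.64,0]
    - [-1,0,0,0.64,0]
    - [-1,0,0,0.64,0]

```text
time_s: 26.8
tcp_pos: [493.2, 117.2, 229.3]
tool_rot: [-0.0, 0.972, -0.237, 0.0]
force: [0.1, -0.7, -2.2]
gripper_width: 18.9
gripper_force: 49.0
```

Emit:
servo_tool:
  motion:
    - [-1,0.015,-0.04,0,0]
    - [-1,0.048,-0.13,0,0]
    - [-1,0.095,-0.256,0,0]
    - [-1,0.142,-0.383,0,0]
    - [-1,0.189,-0.51,0,0]
    - [-1,0.236,-0.636,0,0]
    - [-1,0.269,-0.725,0,0]

```text
time_s: 27.38
tcp_pos: [560.6, -67.2, 227.2]
tool_rot: [0.0, 0.971, -0.237, -0.001]
force: [0.5, -0.1, -2.9]
gripper_width: 18.8
gripper_force: 49.1
```

Emit:
servo_tool:
  motion:
    - [-1,0.047,-0.127,0,0]
    - [-1,0.094,-0.254,0,0]
    - [-1,0.141,-0.38,0,0]
    - [-1,0.188,-0.507,0,0]
    - [-1,0.23,-0.62,0,0]
    - [-1,0.257,-0.693,0,0]
    - [-1,0.269,-0.725,0,0]
    - [-1,0.269,-0.725,0,0]
    - [-1,0.269,-0.725,0,0]
    - [-1,0.269,-0.725,0,0]

```text
time_s: 28.22
tcp_pos: [627.5, -244.2, 228.4]
tool_rot: [-0.0, 0.972, -0.236, -0.001]
force: [-0.2, 0.6, -2.4]
gripper_width: 19.1
gripper_force: 49.1
```

Emit:
servo_tool:
  motion:
    - [-1,0,0,-0.04,0]
    - [-1,0,0,-0.12,0]
    - [-1,0,0,-0.24,0]
    - [-1,0,0,-0.36,0]
    - [-1,0,0,-0.46,0]
    - [-1,0,0,-0.53,0]
    - [-1,0,0,-0.556,0]
    - [-1,0,0,-0.556,0]
    - [-1,0,0,-0.556,0]

```text
time_s: 28.97
tcp_pos: [628.2, -245.0, 90.7]
tool_rot: [0.0, 0.972, -0.237, 0.0]
force: [-0.5, 0.3, -2.2]
gripper_width: 18.7
gripper_force: 49.1
```

Run:
```python
from h import *
im=save('wrist','w10.png'); s=sense(); print(s['time_s'],s['tcp_pos'],s['force']); t=s['tcp_pos']; print('base',t[2]-65.6,proj('wrist',[t[0],t[1],t[2]-65.6]),proj('wrist',[627.8,-245.4,12]))
cv2.imwrite('pics/w10c.png',im[100:280,200:440,::-1].repeat(2,0).repeat(2,1))
```

```text
29.0167 [ 628.57148418 -245.22410051   91.41164402] [ 0.29922492  0.01607291 -2.38306299]
base 25.811644017949277 [321.27735252 224.02630551] [322.01210224 217.87187244]
```

View pics/w10c.png

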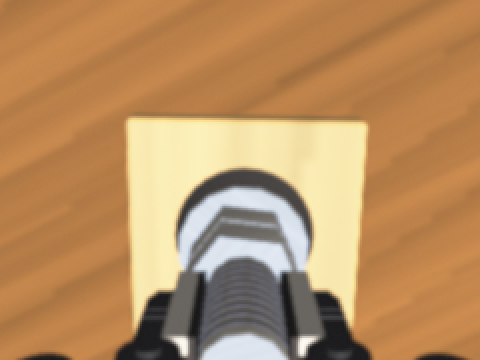

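The bolt's foot is centred over mark 4 at about crop (244,235). I lower it.

Emit:
servo_tool:
  motion:
    - [-1,-0.003,0,-0.012,0]
    - [-1,-0.003,0,-0.024,0]
    - [-1,-0.003,0,-0.036,0]
    - [-1,-0.003,0,-0.045,0]
    - [-1,-0.003,0,-0.05,0]
    - [-1,-0.003,0,-0.054,0]
    - [-1,-0.003,0,-0.054,0]
    - [-1,-0.003,0,-0.054,0]

```text
time_s: 29.68
tcp_pos: [627.4, -245.4, 77.6]
tool_rot: [0.0, 0.972, -0.237, 0.0]
force: [-3.7, 2.0, 7.4]
gripper_width: 19.1
gripper_force: 50.0
```

Emit:
servo_tool:
  motion:
    - [-0.4,0,0,0,0]
    - [-0.2,0,0,0,0]
    - [0,0,0,0,0]
    - [0.2,0,0,0,0]
    - [0.2,0,0,0,0]
    - [0.2,0,0,0.05,0]
    - [0.2,0,0,0.15,0]
    - [0.2,0,0,0.3,0]
    - [0.2,0,0,0.45,0]
    - [0.2,0,0,0.6,0]
    - [0.2,0,0,0.76,0]
    - [0.2,0,0,0.76,0]

```text
time_s: 30.68
tcp_pos: [629.3, -246.3, 276.7]
tool_rot: [0.001, 0.972, -0.237, 0.007]
force: [1.1, 0.1, 1.0]
gripper_width: 51.2
gripper_force: 0.0
```

Emit:
servo_tool:
  motion:
    - [0.2,-0.5,0.9,0,0]
    - [0.2,-0.5,0.9,0,0]
    - [0.2,-0.5,0.9,0,0]
    - [0.2,-0.5,0.9,0,0]
    - [0.2,-0.5,0.9,0,0]
    - [0.2,-0.5,0.9,0,0]
    - [0.2,-0.5,0.9,0,0]
    - [0.2,-0.5,0.9,0,0]
    - [0.2,-0.5,0.9,0,0]

```text
time_s: 31.43
tcp_pos: [502.6, -20.4, 267.3]
tool_rot: [0.0, 0.972, -0.236, 0.001]
force: [0.5, -0.6, 0.1]
gripper_width: 51.6
gripper_force: 0.0
```

Run:
```python
from h import *
im=save('top','t2.png'); im=save('wrist','w11.png'); s=sense(); print(s['time_s'],s['tcp_pos'],s['force'])
a=cv2.imread('pics/t2.png')
cv2.imwrite('pics/t2c.png',cv2.resize(a[90:300,300:500],None,fx=2.85,fy=2.85,interpolation=cv2.INTER_CUBIC))
for i in range(4): P=np.array([444.5+61.1*i,-145.3-33.37*i,16]); print((proj('top',P)-[300,90])*2.85)
print([(round(d['score'],2),d['location']) for d in nets.search_frame('timer','top')])
```

```text
31.5333 [502.87475226 -21.28359796 266.81878398] [-0.6698447  -0.5450727  -1.30918427]
[275.17293546 423.17120087]
[312.55984122 354.73175975]
[349.34536636 287.39318943]
[385.54390524 221.12914004]
[(0.97, [748.4, 24.9, 18.3])]
```

View pics/t2c.png

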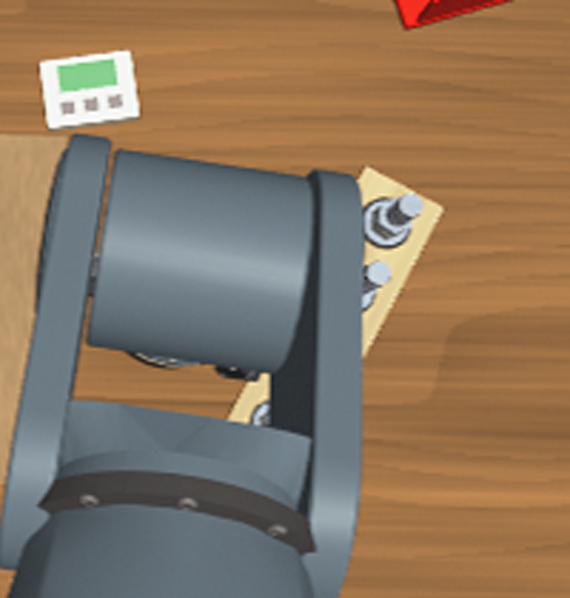

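The arm hides part of the row, but bolt 76 shows its foot at crop (387,221) against an expected (386,221). The timer has not moved. I move the arm aside and check the others numerically.

Emit:
servo_tool:
  motion:
    - [0.2,0,0.9,0,0]
    - [0.2,0,0.9,0,0]
    - [0.2,0,0.9,0,0]
    - [0.2,0,0.9,0,0]
    - [0.2,0,0.9,0,0]
    - [0.2,0,0.9,0,0]
    - [0.2,0,0.9,0,0]
    - [0.2,0,0.9,0,0]

```text
time_s: 32.25
tcp_pos: [502.6, 204.6, 266.1]
tool_rot: [0.0, 0.972, -0.236, -0.0]
force: [-0.2, -0.4, -1.3]
gripper_width: 51.6
gripper_force: 0.0
```

Run:
```python
from h import *
s=sense(); print(s['time_s'],s['tcp_pos'])
im=save('top','t3.png')
for d in nets.search_frame('bolt_94','top'): print(round(d['score'],2),np.round(d['location'],1), proj('top',d['location']).round())
H=[130,112,94,76]
for i in range(4):
  P=np.array([444.5+61.1*i,-145.3-33.37*i,16]); f=proj('top',P); t=proj('top',P+[0,0,H[i]-4])
  # bright greyish-blue pixels: shank top disc
  hsv=im.astype(int); br=((im.min(2)>150)&(hsv[:,:,2]>=hsv[:,:,0])).astype(np.uint8)
  Y,X=np.mgrid[:400,:640]; m=br*((X-t[0])**2+(Y-t[1])**2<49); n=br*((X-f[0])**2+(Y-f[1])**2<100)
  print(i+1,'top exp',t.round(1),'got',(X[m>0].mean().round(1),Y[m>0].mean().round(1),m.sum()),'foot exp',f.round(1),'got',(np.ptp(X[n>0]),(X[n>0].min()+X[n>0].max())/2,(Y[n>0].min()+Y[n>0].max())/2))
```

```text
32.25 [502.64412023 204.58765244 266.11164425]
0.83 [ 501.8 -171.4   48.4] [410. 215.]
0.69 [ 623.  -239.4   47.8] [437. 167.]
0.66 [ 562.4 -200.5   44.2] [421. 191.]
0.58 [341.1 210.2  30.7] [252. 278.]
0.52 [479.9 361.6  33.9] [194. 220.]
1 top exp [407.1 237.3] got (np.float64(407.0), np.float64(237.2), np.uint64(61)) foot exp [396.6 238.5] got (np.int64(17), np.float64(397.5), np.float64(238.5))
2 top exp [420.1 210.4] got (np.float64(419.9), np.float64(210.6), np.uint64(54)) foot exp [409.7 214.5] got (np.int64(17), np.float64(410.5), np.float64(214.5))
3 top exp [432.3 185.2] got (np.float64(432.3), np.float64(185.5), np.uint64(52)) foot exp [422.6 190.8] got (np.int64(17), np.float64(423.5), np.float64(190.5))
4 top exp [443.8 161.4] got (np.float64(443.3), np.float64(161.6), np.uint64(51)) foot exp [435.3 167.6] got (np.int64(16), np.float64(436.0), np.float64(167.5))
```

All four tops and feet are within 1 px of where they should be, about 2.5 mm. I hand the job in.

```bash
python3 -c "
from h import *
print(r.close_job())"
```

```text
the job is handed in; nothing more can be done
None
```

The four bolts stand upright on their marks, tallest at the end block; before hand-in every foot and top measured within about 2.5 mm of target, with the timer unmoved. The job was handed in at about 32 s; no verdict came back.

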